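# Press the grommets home in the steel noggings

## Robot

A 6-joint arm with a two-finger parallel gripper is mounted at the origin on the work surface. World frame = base frame: x ahead of the robot, y to its left, z up, the work surface at z = 0. Lengths are in m, angles in degrees, forces in N, time in s.
With the tool pointing down it reaches from about 0.25 to 0.8 m from the base axis. Payload 3.9 kg.
Tool frame: the origin (TCP) lies midway between the tips of the shut fingers; the grasp point (between the pads) lies 19 mm behind it; z points along the fingers, y is the direction in which the jaws open and shut (so a half turn about z gives the same grasp; the last joint's range is limited). The gripper opens to 85 mm and grips with 20 to 120 N. Pads are 22 mm wide; open, the fingers measure 114 mm over their backs; the gripper's body (76 mm by 85 mm) begins 54 mm behind the grasp point. The pads swing forward as they close: fully open they stand 13 mm farther back than shut.
Start: joints at [0, 14.897, -7.913, 67.191, 0, 90], TCP at [0.525, -0, 0.231] pointing down, gripper open.
Joint ranges: [-159.42, 159.42], [-47.68, 98.78], [-73.54, 78.23], [-108.79, 121.32], [-90, 84.71], [-180, 180]. Speed limits (degrees/s): [147.25, 147.25, 180, 180, 180, 180].

## Interface

Orientations are given as [roll, pitch, yaw] about the fixed x, y, z axes, in that order (R = Rz(yaw) Ry(pitch) Rx(roll)).
In Python, from rig import * gives the robot as it stands. The module is installed in compiled form; this text tells all that it offers.
- The arm moves only by the tool jog_arm, never from a script. Its arguments are lists of equal length, an entry for each row: "delta_pos": the shift along the world's x, y, z scaled (see below), a list of three; "rot": the turn, a rotation vector about the world's x, y, z scaled (see below), a list of three. A call has 1 to 12 rows; each row shifts and turns the pose as measured when the row begins; what a row does not reach is not made up. The controller multiplies each number of a shift by 0.3 m and each number of a turn by 0.5 rad. A row lasts 1/12 s, in which the tool goes at most 41.7 mm and 7.16 degrees, less where a joint would pass 70% of its speed; a pose out of reach is approached as far as the arm can. A call with a number of a shift or a turn outside -1 to 1 is refused whole. A call with a gripper value outside its range is refused whole. "claw" is the gripper command: -1 is shut, 1 is fully open, values between are in proportion, set as the call begins (left out, the last holds). The fingers move at their own pace and stop on an object; "force" is the grip in N (left out, the last holds). Time passes only in rows, so rows that do not move let the fingers close. It gives the time, the measured TCP pose, the force and the opening at its end, in the units of the state.
- observe(): the state, without advancing time (a new reading comes with each control period).
- snapshot(name): name is "scene" or "side" or "wrist"; returns the picture (420x560x3 uint8, blue, green, red); there is no depth.
- calibration(name): a dict with "camera_matrix" (3x3 intrinsics, pixels), "view" (4x4, takes a point from world to camera coordinates); the wrist camera has in their place "mount" (4x4, takes a point from camera to tool coordinates, whose origin is the TCP and whose axes are the flange's). Camera axes: x right, y up, looking along -z (the intrinsics and any distortion apply to the point x, -y, -z); pixel columns grow to the right and rows downward; lengths in m; the calibration is good to about 2 mm. A picture is of the moment at which its call begins: read the wrist's pose just before it. calibration takes no time and is no camera call.
- job_done(): hands the job in, once; it reports no verdict.
Trained networks look in the newest picture that a camera, given by its name, has taken for a name from the list of things; names that differ only in an ending like _2 or _b are one class to them, and where a whole thing is asked for, a point or a joint stands for the part that bears it (a point fixed in the world has none). Each returns a list of dicts, best first, with "conf" (0 to 1); they miss things now and then, are a little off and sometimes report something else, mostly with a low value. They report only what shows in the picture. A call takes as long as a camera call. They do not tell look-alikes from the thing itself.
- search_frame(camera, target): "bbox" ([left, top, right, bottom] in pixels, round what is visible of it).
- masks_of(camera, target): "region" (420x560 bool, what is visible of it) and "bbox" ([left, top, right, bottom] in pixels, round what is visible of it).
- pinpoint(camera, target): "position" ([column, row] in pixels: a listed point, or the origin of a listed thing).
The state is a dict: "time": time; "joint_pos": joint angles; "joint_vel": joint speeds; "joint_torque": joint torques, N m; "ee_pos": TCP position; "eef_rot": TCP orientation; "contact_force": force on the tool from outside, world axes, zero at the start; "wrist_torque": the same for the moment, N m; "finger_gap": finger opening in m.
Only numpy, scipy, OpenCV 4.12 (cv2) and the standard library are available. Lean on these libraries where they do the work, as an engineer would, in place of code of your own. Each camera call takes 0.05 s, during which the arm holds its last target.

## Task

Press the three rubber grommets fully home in their short steel channels with a light fingertip push from above: first the large round one, then the oblong one, last the small round one. Only push them: do not pick up, tip or shove the channels, and leave everything else on the bench where it is.

Things in the scene. Friction and masses are not known exactly. Their poses are not given: they have to be found in the camera images.
- piece_large: loose short length of blue steel channel, 130 mm long (its x), 66 mm wide (its y), 42 mm high, about 0.3 kg, lying web up on the bench, carrying the large grommet in the middle of its flat top. Origin: centre of its underside. The three channels look alike and lie in any order; only their grommets differ.
- piece_oblong: loose short length of blue steel channel, 130 mm long (its x), 66 mm wide (its y), 42 mm high, about 0.3 kg, lying web up on the bench, carrying the oblong grommet in the middle of its flat top. Origin: centre of its underside. The three channels look alike and lie in any order; only their grommets differ.
- piece_small: loose short length of blue steel channel, 130 mm long (its x), 66 mm wide (its y), 42 mm high, about 0.3 kg, lying web up on the bench, carrying the small grommet in the middle of its flat top. Origin: centre of its underside. The three channels look alike and lie in any order; only their grommets differ.
- grommet_large (a joint): how far (m) the large round grommet is pushed into its channel: 0 = standing proud, 0.012 = home against a firm stop with the 4 mm thick flange resting flat on the channel. It slides straight down, needs about 4 N (plus 20 N per m/s of pushing speed), and stays where it is left. It counts as home above 0.009.
- top_large (a point): centre of the top face of the large round grommet: flange 42 mm, cap 38 mm in diameter, black rubber, standing 12 mm over the flange's underside. It moves with the grommet: untouched it is 66 mm above the bench at joint value 0 and 54 mm when home; under the finger the soft cap springs in by 1 mm per 3 N (6 mm at most) and comes back.
- grommet_oblong (a joint): how far (m) the oblong grommet (rounded ends) is pushed into its channel: 0 = standing proud, 0.012 = home against a firm stop with the 4 mm thick flange resting flat on the channel. It slides straight down, needs about 4 N (plus 20 N per m/s of pushing speed), and stays where it is left. It counts as home above 0.009.
- top_oblong (a point): centre of the top face of the oblong grommet (rounded ends): flange 56 x 26 mm, cap 52 x 22 mm, long along x of its piece, black rubber, standing 12 mm over the flange's underside. It moves with the grommet: untouched it is 66 mm above the bench at joint value 0 and 54 mm when home; under the finger the soft cap springs in by 1 mm per 3 N (6 mm at most) and comes back.
- grommet_small (a joint): how far (m) the small round grommet is pushed into its channel: 0 = standing proud, 0.012 = home against a firm stop with the 4 mm thick flange resting flat on the channel. It slides straight down, needs about 4 N (plus 20 N per m/s of pushing speed), and stays where it is left. It counts as home above 0.009.
- top_small (a point): centre of the top face of the small round grommet: flange 24 mm, cap 20 mm in diameter, black rubber, standing 12 mm over the flange's underside. It moves with the grommet: untouched it is 66 mm above the bench at joint value 0 and 54 mm when home; under the finger the soft cap springs in by 1 mm per 3 N (6 mm at most) and comes back.
- offcut: loose blue steel channel offcut of the same size but with a plain flat top, no grommet; 0.28 kg, farther out; leave alone. Origin: centre of underside, z up, length along x
- screw_tub: loose white plastic jar with a grey lid, 48 mm across, 65 mm high, between the pieces; leave alone. Origin: centre of underside
- chalk: loose white plastic chalk bottle, 40 mm across, 85 mm high, between the pieces; leave alone. Origin: centre of underside
- tape: loose yellow tape measure, 75 x 40 x 65 mm high, farther out; leave alone. Origin: centre of underside
- battery: loose black tool battery, 115 x 75 x 61 mm high, farther out; leave alone. Origin: centre of underside
- hammer: loose hammer lying to the right of the pieces; leave alone
- driver: loose screwdriver lying to the left of the pieces; leave alone
Not all that is in view belongs to the job. What is shaped like the piece_small but orange or purple is not meant.

How it is judged:
By the outcome, as a careful person would: the job done as asked, in the order asked, and still so for the second after the job is handed in, with the robot touching nothing.
It also fails if it takes over 42 s, if anything falls off the work surface, if the arm or the gripper's body presses on something with over 40 N, if the wrist force passes 120 N, or if a joint passes its speed limit or range.

## Working session

There is one attempt and no reset: what is moved stays moved. The work goes in short steps, Python scripts to look and compute and a tool call to move; the robot and the scene stay as the last step left them, time stands still between calls to the robot, and variables do not carry over. Pictures are saved under pics/ and viewed, and the job is handed in when it is done.

Besides the shell and the picture viewer there is one more tool, called after "Emit:" as name(argument=value, ...) on one line, values as JSON. jog_arm: Moves the arm, as the interface text tells. Its arguments: {"type":"object","properties":{"delta_pos":{"type":"array"},"rot":{"type":"array"},"claw":{"type":"number"},"force":{"type":"number"}},"required":["delta_pos","rot"]}

```bash
mkdir -p pics; python3 - <<'E'
from rig import *
import cv2
print(observe())
for n in ["scene","side","wrist"]:
    im=snapshot(n); cv2.imwrite(f"pics/{n}0.png",im)
    c=calibration(n); print(n,c)
print(observe()["time"])
E
```

```text
{'time': 0.0, 'joint_pos': array([-6.32250551e-05,  1.49359409e+01, -7.98790331e+00,  6.71915517e+01,
       -2.67196399e-04,  8.99995509e+01]), 'joint_vel': array([-0.10135061, -0.02928412, -0.03682646, -0.05543483, -0.05908402,
       -0.00298282]), 'joint_torque': array([-3.22425103e-04, -4.05677426e+01,  2.53926122e+01,  1.89446745e-02,
       -4.02533055e-05,  2.61086342e-05]), 'ee_pos': array([ 5.24288846e-01, -2.07271667e-06,  2.30448869e-01]), 'eef_rot': array([-1.79884604e+02,  2.66291281e-04,  9.00003864e+01]), 'contact_force': array([-0.10632273,  0.94688663, -0.29699422]), 'wrist_torque': array([ 0.02832029, -0.0287774 , -0.00202214]), 'finger_gap': 0.08509215485625661}
scene {'camera_matrix': array([[538.28565621,   0.        , 280.72338885],
       [  0.        , 538.28565621, 210.81376759],
       [  0.        ,   0.        ,   1.        ]]), 'view': array([[-0.54510336,  0.83831912,  0.00913088,  0.28761548],
       [-0.70489178, -0.46418615,  0.53633832,  0.31885264],
       [ 0.4538611 ,  0.28592354,  0.84395369, -1.93588072],
       [ 0.        ,  0.        ,  0.  
[... 290 characters left out ...]
,  0.53308196,  0.82281223, -0.17880337],
       [-0.25580275, -0.78223984,  0.56803679, -1.1418994 ],
       [ 0.        ,  0.        ,  0.        ,  1.        ]])}
wrist {'camera_matrix': array([[354.8567008 ,   0.        , 277.97341418],
       [  0.        , 354.8567008 , 206.39329942],
       [  0.        ,   0.        ,   1.        ]]), 'mount': array([[-4.05918482e-04,  9.51486462e-01,  3.07690345e-01,
         7.81294735e-02],
       [ 9.99999049e-01, -1.93441105e-05,  1.37906100e-03,
        -1.00560309e-04],
       [ 1.31810987e-03,  3.07690613e-01, -9.51485549e-01,
        -1.42923878e-01],
       [ 0.00000000e+00,  0.00000000e+00,  0.00000000e+00,
         1.00000000e+00]])}
0.15
```

View pics/scene0.png

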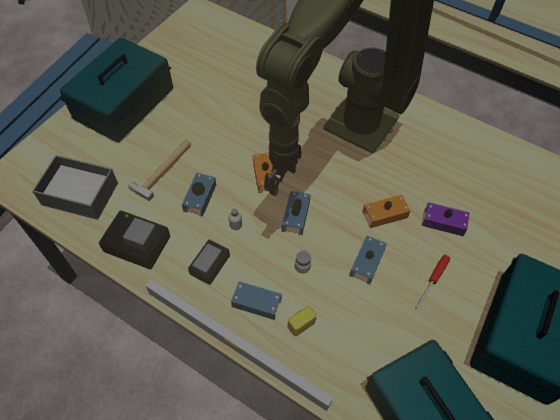

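View pics/side0.png

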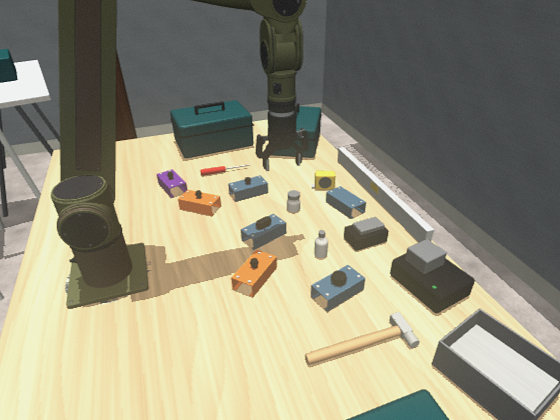

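View pics/wrist0.png

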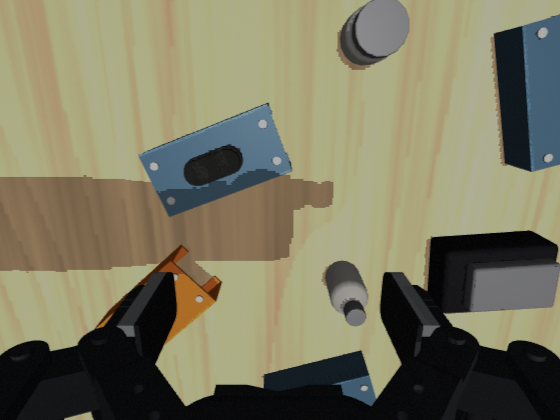

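The scene and side views both show three blue pieces. The large grommet is at about (199,188) in scene, the oblong at (295,212) and the small at (368,259). The orange and purple pieces are look-alikes. Next I'll measure the positions.

```bash
cat > h.py <<'E'
from rig import *
import numpy as np, cv2
from scipy.spatial.transform import Rotation as Rn
def cam(n,st=None):
    c=calibration(n);K=c["camera_matrix"]
    if "view" in c: V=c["view"]
    else:
        T=np.eye(4);T[:3,:3]=Rn.from_euler('xyz',st["eef_rot"],degrees=True).as_matrix();T[:3,3]=st["ee_pos"]
        V=np.linalg.inv(T@c["mount"])
    return K,V
def proj(K,V,p):
    q=V[:3,:3]@np.array(p)+V[:3,3]; q=q*[1,-1,-1]; u=K@q; return u[:2]/u[2]
def ray(K,V,px):
    d=np.linalg.inv(K)@np.array([px[0],px[1],1.]); d=d*[1,-1,-1]
    R=V[:3,:3]; return -R.T@V[:3,3], R.T@d
def atz(K,V,px,z):
    o,d=ray(K,V,px); return o+d*(z-o[2])/d[2]
def tri(rs):
    A=0;b=0
    for o,d in rs:
        d=d/np.linalg.norm(d);P=np.eye(3)-np.outer(d,d);A=A+P;b=b+P@o
    return np.linalg.solve(A,b)
E
python3 - <<'E'
from h import *
st=observe()
for t in ["top_large","top_oblong","top_small"]:
    rs=[]
    for n in ["scene","side","wrist"]:
        K,V=cam(n,st)
        r=pinpoint(n,t)
        for q in r[:3]:
            print(t,n,q["position"],round(q["conf"],2),atz(K,V,q["position"],.066).round(4))
        if r and n!="wrist": rs.append(ray(K,V,r[0]["position"]))
    if len(rs)>1: print("tri",tri(rs).round(4))
print(observe()["time"])
E
```

```text
top_large scene [194.5, 187.1] 0.68 [ 0.5856 -0.2872  0.066 ]
top_large scene [433.2, 280.4] 0.39 [0.4685 0.4781 0.066 ]
top_large side [291.8, 207.5] 0.58 [0.5724 0.047  0.066 ]
top_large side [341.4, 271.4] 0.56 [ 0.5902 -0.2748  0.066 ]
top_large side [259.7, 218.3] 0.36 [0.4587 0.0256 0.066 ]
tri [ 0.5698 -0.189   0.1949]
top_oblong scene [297.5, 206.7] 0.58 [0.4693 0.0231 0.066 ]
top_oblong side [258.4, 217.2] 0.55 [0.4566 0.0326 0.066 ]
top_oblong wrist [212.1, 168.2] 0.72 [0.4657 0.014  0.066 ]
tri [0.4619 0.0257 0.0661]
top_small scene [446.3, 211.5] 0.47 [0.2323 0.4149 0.066 ]
top_small scene [388.5, 205.1] 0.45 [0.3093 0.2554 0.066 ]
top_small scene [264.1, 162.0] 0.38 [ 0.3823 -0.1598  0.066 ]
top_small side [247.7, 179.4] 0.47 [0.4867 0.2707 0.066 ]
top_small side [196.7, 192.8] 0.41 [0.2992 0.2438 0.066 ]
top_small side [254.1, 258.5] 0.41 [ 0.3911 -0.1489  0.066 ]
tri [0.4039 0.3598 0.1125]
0.6
```

```bash
python3 - <<'E'
import cv2
a=cv2.imread("pics/scene0.png")[150:300,170:400]; b=cv2.imread("pics/side0.png")[160:320,220:380]
cv2.imwrite("pics/sc_zoom.png",cv2.resize(a,None,fx=3.4,fy=3.4,interpolation=2)); cv2.imwrite("pics/sd_zoom.png",cv2.resize(b,None,fx=3.7,fy=3.7,interpolation=2))
E
```

```text
(no output)
```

View pics/sc_zoom.png

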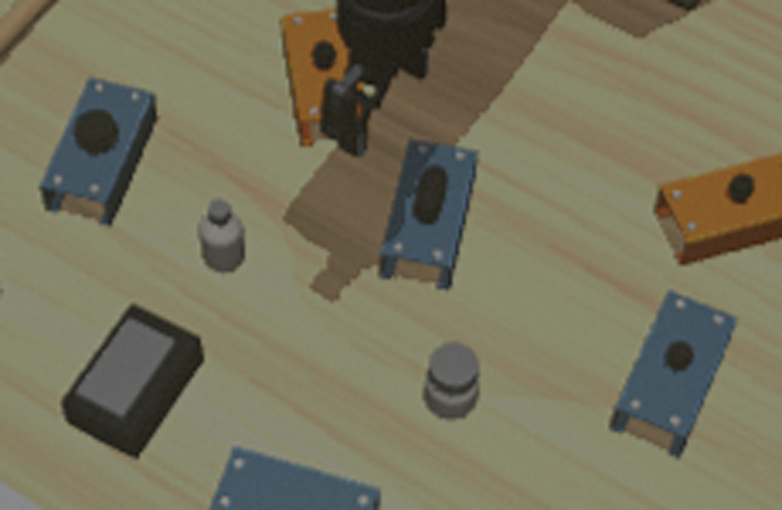

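View pics/sd_zoom.png

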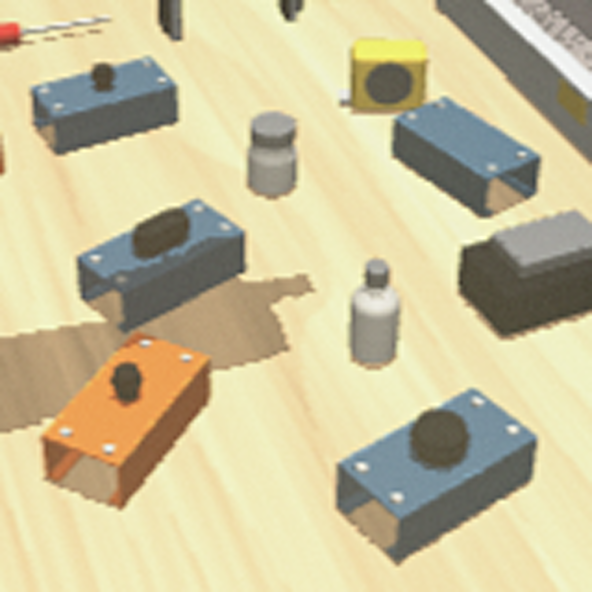

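Each blue top has four white rivets placed symmetrically about its centre, so I'll locate each piece from the mean of its rivets. The zooms give scene (198.5,190.4), (296.3,209.3), (369.1,256.0) and side (338.1,281.1), (263.2,225.5), (248.0,182.7), in the order L, O, S.

```bash
cat > riv.py <<'E'
from h import *
sc=dict(L=[(99,86),(138,95),(57,180),(94,188)],O=[(420,148),(460,156),(399,247),(438,255)],S=[(680,299),(718,319),(635,404),(675,420)])
sd=dict(S=[(46,89),(147,62),(57,106),(165,79)],O=[(97,257),(200,207),(121,279),(222,227)],L=[(361,467),(477,400),(397,497),(513,429)])
top=dict(sc=dict(L=(96,131),O=(429,195),S=(679,355)),sd=dict(L=(440,437),O=(161,232),S=(102,77)))
for k in "LOS":
    rs=[]
    for n,d,f,o,kk in (("scene",sc,3.4,(170,150),"sc"),("side",sd,3.7,(220,160),"sd")):
        K,V=cam(n); p=np.array(d[k])/f+o
        w=np.array([atz(K,V,q,.042) for q in p]); m=w.mean(0)
        print(k,n,m.round(4),"sides",[round(np.linalg.norm(w[i]-w[j])*1e3) for i,j in((0,1),(0,2),(1,3),(2,3),(0,3),(1,2))])
        rs.append(ray(K,V,p.mean(0)))
        print("   cap", atz(K,V,np.array(top[kk][k])/f+o,.062).round(4))
    print("tri",tri(rs).round(4))
E
python3 riv.py
```

```text
L scene [ 0.5761 -0.2818  0.042 ] sides [39, 112, 111, 36, 116, 119]
   cap [ 0.5816 -0.2761  0.062 ]
L side [ 0.5802 -0.2818  0.042 ] sides [112, 36, 37, 110, 117, 117]
   cap [ 0.5755 -0.2913  0.062 ]
tri [ 0.578  -0.2819  0.0422]
O scene [0.4651 0.017  0.042 ] sides [38, 110, 110, 36, 118, 115]
   cap [0.4714 0.0197 0.062 ]
O side [0.4677 0.0177 0.042 ] sides [110, 37, 36, 108, 111, 118]
   cap [0.4645 0.0047 0.062 ]
tri [0.4663 0.0173 0.0421]
S scene [0.4856 0.2856 0.042 ] sides [38, 115, 109, 36, 120, 116]
   cap [0.4917 0.2872 0.062 ]
S side [0.4918 0.288  0.042 ] sides [110, 35, 40, 114, 118, 118]
   cap [0.4852 0.2679 0.062 ]
tri [0.4892 0.2855 0.0443]
```

The rivet fits agree within about 3–6 mm in both cameras. Heights come out at 42–44 mm and the rivet spacing matches on all sides. I'll shut the gripper and move near the large piece for a wrist look.

Emit:
jog_arm(delta_pos=[[0.02, -0.12, 0], [0.02, -0.12, 0], [0.02, -0.12, 0], [0.02, -0.12, 0], [0.02, -0.12, 0], [0.02, -0.12, 0], [0.02, -0.12, 0], [0.02, -0.12, 0], [0.02, -0.12, 0], [0, 0, 0], [0, 0, 0]], rot=[[0, 0, 0], [0, 0, 0], [0, 0, 0], [0, 0, 0], [0, 0, 0], [0, 0, 0], [0, 0, 0], [0, 0, 0], [0, 0, 0], [0, 0, 0], [0, 0, 0]], claw=-1)

```text
time: 1.52
ee_pos: [0.5797, -0.3382, 0.2306]
eef_rot: [179.8, -0.0, 90.4]
contact_force: [-0.0, 0.5, 0.6]
finger_gap: -0.0
```

```bash
python3 - <<'E'
from h import *
st=observe(); print(st["time"],st["ee_pos"],st["eef_rot"],st["contact_force"],st["finger_gap"],st["joint_pos"])
im=snapshot("wrist"); cv2.imwrite("pics/w1.png",im)
K,V=cam("wrist",st)
for p in pinpoint("wrist","top_large"): print(p, atz(K,V,p["position"],.066))
print(proj(K,V,[.578,-.282,.066]),proj(K,V,[.578,-.282,.042]))
E
```

```text
1.5167 [ 0.57968426 -0.33819362  0.23055339] [ 1.79834221e+02 -3.31874746e-02  9.04125687e+01] [-0.02379934  0.488305    0.57250067] -4.828723168689268e-05 [-30.31377371  29.75339641  15.13175458  75.25280779   0.11323142
  59.27382968]
{'position': [273.1, 121.0], 'conf': 0.87} [ 0.57512953 -0.28360029  0.066     ]
[276.50752377 119.07790493] [276.56987703 117.14928382]
```

View pics/w1.png

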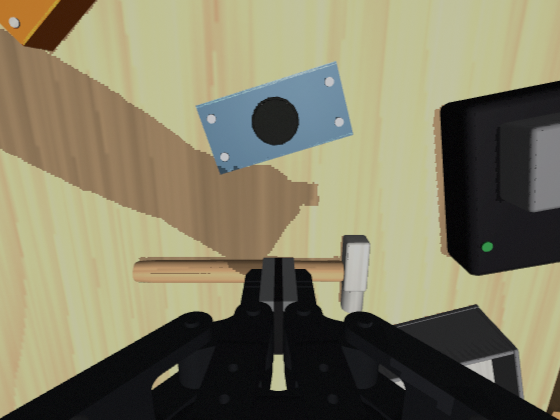

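The wrist view shows the large cap centred at about (275,121), which is (0.577, -0.283). This agrees with the rivets. I'll move over it and down to z≈0.085.

Emit:
jog_arm(delta_pos=[[-0.002, 0.06, -0.08], [-0.002, 0.06, -0.1], [-0.002, 0.06, -0.12], [-0.002, 0.004, -0.1], [0, 0, -0.08], [0, 0, 0], [0, 0, 0]], rot=[[0, 0, 0], [0, 0, 0], [0, 0, 0], [0, 0, 0], [0, 0, 0], [0, 0, 0], [0, 0, 0]])

```text
time: 2.2
ee_pos: [0.5764, -0.2685, 0.0875]
eef_rot: [179.5, 0.1, 91.2]
contact_force: [1.4, 0.1, 0.2]
finger_gap: -0.0005
```

```bash
python3 - <<'E'
from h import *
st=observe(); print(st["time"],st["ee_pos"],st["eef_rot"],st["contact_force"])
im=snapshot("wrist"); im2=snapshot("side"); 
cv2.imwrite("pics/w2.png",np.hstack([cv2.resize(im[150:420,130:430],(400,360)),cv2.resize(im2[200:335,260:410],(400,360),interpolation=2)]))
E
```

```text
2.2 [ 0.57638895 -0.26846949  0.08750428] [1.79467830e+02 5.55522903e-02 9.11670030e+01] [1.37832758 0.09256633 0.21500502]
```

View pics/w2.png

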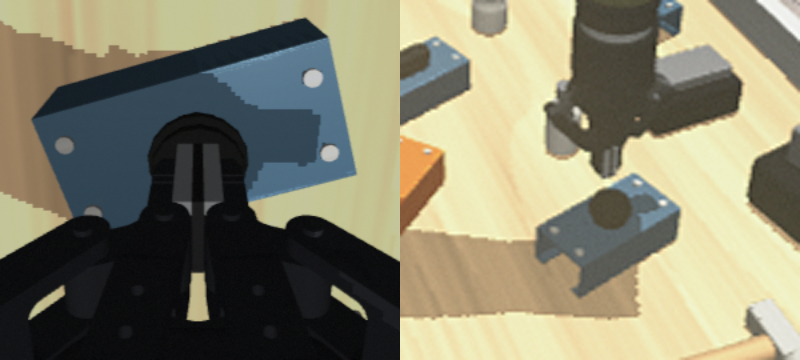

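The tip is 14 mm too far in +y because it overshot. I'll correct that and level the tilt.

Emit:
jog_arm(delta_pos=[[0, -0.016, -0.01], [0, -0.016, 0], [0, -0.012, 0], [0, 0, 0], [0, 0, 0]], rot=[[0.01, 0, -0.02], [0.01, 0, -0.02], [0, 0, 0], [0, 0, 0], [0, 0, 0]])

```text
time: 2.72
ee_pos: [0.5823, -0.2875, 0.0931]
eef_rot: [178.7, -0.1, 89.8]
contact_force: [0.4, -0.5, 1.0]
finger_gap: 0.0003
```

```bash
python3 - <<'E'
from h import *
for i in range(3):
    st=observe(); print(st["time"],st["ee_pos"].round(4),st["eef_rot"].round(2),st["contact_force"].round(2),st["joint_vel"].round(2)); snapshot("wrist")
E
```

```text
2.7167 [ 0.5823 -0.2875  0.0931] [ 1.7866e+02 -1.5000e-01  8.9790e+01] [ 0.36 -0.53  1.01] [-0.87 -0.18  1.33  0.18 -0.17 -0.09]
2.7667 [ 0.5824 -0.2876  0.0932] [ 1.7864e+02 -1.3000e-01  8.9790e+01] [ 0.39  0.24 -1.03] [ 0.37  0.13 -0.79 -0.14  0.18  0.1 ]
2.8167 [ 0.5821 -0.2871  0.0928] [ 1.7869e+02 -1.6000e-01  8.9810e+01] [ 0.21  0.09 -0.76] [ 0.44  0.02 -0.71  0.    0.09  0.12]
```

Roll here acts about world y because yaw is 90°. I'll correct position and tilt gently.

Emit:
jog_arm(delta_pos=[[-0.006, 0.005, -0.02], [-0.006, 0.005, -0.02], [-0.004, 0.003, -0.015], [0, 0, 0], [0, 0, 0]], rot=[[0, 0.015, 0], [0, 0.015, 0], [0, 0.015, 0], [0, 0, 0], [0, 0, 0]])

```text
time: 3.28
ee_pos: [0.5756, -0.2814, 0.0733]
eef_rot: [-179.7, -0.3, 89.9]
contact_force: [0.9, 0.4, 0.7]
finger_gap: 0.0001
```

That is within 2 mm of the centre of a 38 mm cap. Now I'll press slowly.

Emit:
jog_arm(delta_pos=[[0.001, -0.001, -0.01], [0.001, -0.001, -0.01], [0.001, -0.001, -0.01], [0, 0, -0.01]], rot=[[0, 0, 0], [0, 0, 0], [0, 0, 0], [0, 0, 0]])

```text
time: 3.62
ee_pos: [0.5768, -0.2821, 0.0607]
eef_rot: [-179.7, -0.2, 89.9]
contact_force: [-1.1, 1.3, 5.3]
finger_gap: 0.0002
```

Emit:
jog_arm(delta_pos=[[0, 0, -0.01], [0, 0, -0.01], [0, 0, -0.008]], rot=[[0, 0, 0], [0, 0, 0], [0, 0, 0]])

```text
time: 3.87
ee_pos: [0.5768, -0.2821, 0.0528]
eef_rot: [-179.8, -0.2, 89.9]
contact_force: [-0.2, 0.4, 3.7]
finger_gap: 0.0003
```

Emit:
jog_arm(delta_pos=[[0, 0, -0.006], [0, 0, -0.003]], rot=[[0, 0, 0], [0, 0, 0]])

```text
time: 4.03
ee_pos: [0.5769, -0.2821, 0.0508]
eef_rot: [-179.8, -0.2, 89.9]
contact_force: [-2.2, 2.7, 9.5]
finger_gap: 0.0002
```

The force rises to 9.5 N at z=0.0508, where the soft cap is compressed about 3 mm, so the large one is on its stop. I'll lift and move to the oblong.

Emit:
jog_arm(delta_pos=[[0, 0, 0.03], [0, 0, 0.08], [0, 0, 0.12], [0, 0, 0.1], [0, 0, 0.08], [-0.05, 0.11, 0], [-0.05, 0.11, 0], [-0.05, 0.11, 0], [-0.05, 0.11, 0], [-0.05, 0.11, 0], [-0.05, 0.11, 0], [-0.05, 0.08, 0]], rot=[[0, 0, 0], [0, 0, 0], [0, 0, 0], [0, 0, 0], [0, 0, 0], [0, 0, 0], [0, 0, 0], [0, 0, 0], [0, 0, 0], [0, 0, 0], [0, 0, 0], [0, 0, 0]])

```text
time: 5.03
ee_pos: [0.4738, -0.0603, 0.1792]
eef_rot: [179.4, 0.1, 89.3]
contact_force: [0.5, 0.5, -0.0]
finger_gap: 0.0
```

Emit:
jog_arm(delta_pos=[[0, 0, 0], [0, 0, 0], [0, 0, 0]], rot=[[0, 0, 0], [0, 0, 0], [0, 0, 0]])

```text
time: 5.28
ee_pos: [0.4697, -0.0557, 0.1795]
eef_rot: [179.5, 0.0, 89.7]
contact_force: [0.9, 0.0, -0.6]
finger_gap: 0.0001
```

```bash
python3 - <<'E'
from h import *
st=observe(); print(st["time"],st["ee_pos"],st["eef_rot"],st["contact_force"],st["joint_vel"])
im=snapshot("wrist"); im2=snapshot("side"); 
cv2.imwrite("pics/w3.png",np.hstack([im[:,100:500],cv2.resize(im2[200:335,260:410],(400,420),interpolation=2)]))
K,V=cam("wrist",st)
for p in pinpoint("wrist","top_oblong"): print(p, atz(K,V,p["position"],.066))
print(proj(K,V,[.4663,.0173,.066]))
E
```

```text
5.2833 [ 0.46969437 -0.05568409  0.17949614] [1.79529624e+02 4.97555446e-03 8.96743805e+01] [ 0.86000343  0.04660487 -0.62849678] [ 0.25311869 -0.24623846  0.25204809 -0.81795809 -0.52896691 -0.33214319]
{'position': [268.5, 106.2], 'conf': 0.72} [0.46398999 0.01282871 0.066     ]
[271.74639622  99.46812304]
```

View pics/w3.png

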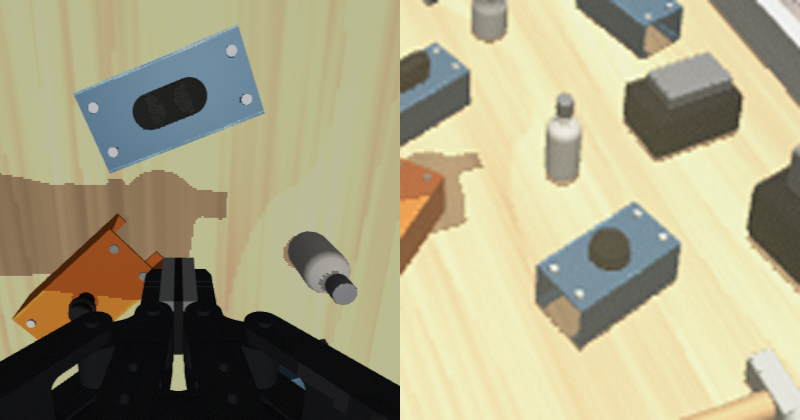

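The large grommet now sits low. The oblong cap is at about (270,103) in the wrist image, which gives roughly (0.465, 0.015). I'll move there and descend.

Emit:
jog_arm(delta_pos=[[-0.003, 0.05, -0.04], [-0.003, 0.07, -0.06], [-0.003, 0.06, -0.08], [-0.003, 0.03, -0.06], [-0.002, 0.01, -0.03], [0, 0, -0.01], [0, 0, 0], [0, 0, 0]], rot=[[0, 0.005, 0], [0, 0.005, 0], [0, 0, 0], [0, 0, 0], [0, 0, 0], [0, 0, 0], [0, 0, 0], [0, 0, 0]])

```text
time: 6.1
ee_pos: [0.4748, 0.0042, 0.0927]
eef_rot: [179.4, 0.2, 88.8]
contact_force: [0.1, 0.7, -0.2]
finger_gap: 0.0003
```

```bash
python3 - <<'E'
from h import *
st=observe(); print(st["time"],st["ee_pos"],st["eef_rot"],st["contact_force"])
im=snapshot("wrist"); 
cv2.imwrite("pics/w4.png",im)
E
```

```text
6.1 [0.4747851  0.00419319 0.09272587] [1.79354609e+02 1.63458194e-01 8.87610776e+01] [ 0.12970197  0.67378075 -0.15077549]
```

View pics/w4.png

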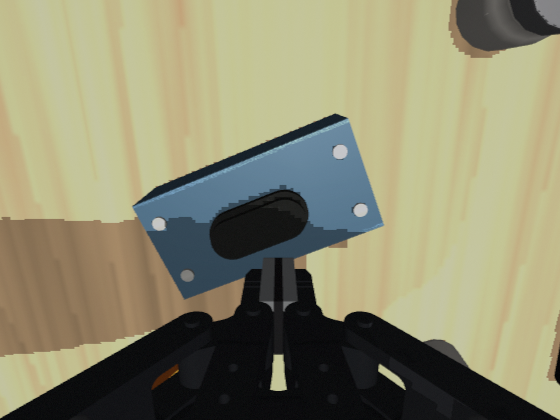

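```bash
python3 - <<'E'
from h import *
st=observe();K,V=cam("wrist",st); print(st["ee_pos"],atz(K,V,(259,223),.064),atz(K,V,(261.75,215.5),.042))
E
```

```text
[0.47505743 0.0040964  0.09298687] [0.46556497 0.01778531 0.064     ] [0.46612791 0.01406354 0.042     ]
```

Emit:
jog_arm(delta_pos=[[-0.01, 0.013, -0.02], [-0.01, 0.014, -0.02], [-0.01, 0.013, -0.015], [0, 0, 0], [0, 0, 0]], rot=[[0, 0.01, 0.01], [0, 0.01, 0.01], [0, 0, 0], [0, 0, 0], [0, 0, 0]])

```text
time: 6.57
ee_pos: [0.4679, 0.0158, 0.0772]
eef_rot: [179.6, 0.2, 89.2]
contact_force: [0.0, -0.1, 0.7]
finger_gap: 0.0002
```

Now I'll press the oblong.

Emit:
jog_arm(delta_pos=[[-0.003, 0.001, -0.01], [-0.003, 0.001, -0.01], [-0.001, 0, -0.01], [0, 0, -0.01], [0, 0, -0.01], [0, 0, -0.01]], rot=[[0, 0, 0], [0, 0, 0], [0, 0, 0], [0, 0, 0], [0, 0, 0], [0, 0, 0]])

```text
time: 7.07
ee_pos: [0.4662, 0.0167, 0.0589]
eef_rot: [179.5, 0.2, 89.2]
contact_force: [-2.6, -0.4, 4.7]
finger_gap: 0.0001
```

Emit:
jog_arm(delta_pos=[[0, 0, -0.01], [0, 0, -0.01], [0, 0, -0.006], [0, 0, -0.002]], rot=[[0, 0, 0], [0, 0, 0], [0, 0, 0], [0, 0, 0]])

```text
time: 7.4
ee_pos: [0.4663, 0.0167, 0.0504]
eef_rot: [179.5, 0.1, 89.2]
contact_force: [-2.5, 0.2, 10.1]
finger_gap: 0.0001
```

The oblong reached 10 N at z=0.0504, so it is on its stop. I'll lift and go towards the small one.

Emit:
jog_arm(delta_pos=[[0, 0, 0.03], [0, 0, 0.08], [0, 0, 0.12], [0, 0, 0.1], [0, 0, 0.08], [0.012, 0.08, 0], [0.012, 0.12, 0], [0.012, 0.12, 0], [0.012, 0.12, 0], [0.012, 0.12, 0], [0.012, 0.08, 0], [0, 0.03, 0]], rot=[[0, 0, 0], [0, 0, 0], [0, 0, 0], [0, 0, 0], [0, 0, 0], [0, 0, 0], [0, 0, 0], [0, 0, 0], [0, 0, 0], [0, 0, 0], [0, 0, 0], [0, 0, 0]])

```text
time: 8.4
ee_pos: [0.489, 0.2234, 0.1798]
eef_rot: [179.2, 0.1, 88.6]
contact_force: [-0.1, -0.7, 0.2]
finger_gap: 0.0001
```

Emit:
jog_arm(delta_pos=[[0, 0, 0], [0, 0, 0], [0, 0, 0]], rot=[[0, 0, 0], [0, 0, 0], [0, 0, 0]])

```text
time: 8.65
ee_pos: [0.4883, 0.2242, 0.1788]
eef_rot: [179.3, 0.2, 88.9]
contact_force: [0.1, -0.9, 0.5]
finger_gap: 0.0001
```

```bash
python3 - <<'E'
from h import *
st=observe(); print(st["time"],st["ee_pos"],st["eef_rot"],st["contact_force"],st["joint_vel"])
im=snapshot("wrist"); im2=snapshot("side"); 
cv2.imwrite("pics/w5.png",np.hstack([im[:,80:480],cv2.resize(im2[160:295,200:350],(400,420),interpolation=2)]))
K,V=cam("wrist",st)
for p in pinpoint("wrist","top_small"): print(p, atz(K,V,p["position"],.066))
print(proj(K,V,[.4892,.2855,.066]))
E
```

```text
8.65 [0.48833404 0.22416196 0.17876485] [179.29869462   0.24616212  88.85272551] [ 0.05538168 -0.88709531  0.4543766 ] [-0.55515426 -0.13320618 -0.75815669  0.23632876 -0.56559753 -0.39293355]
{'position': [21.4, 172.5], 'conf': 0.87} [0.30282918 0.24954298 0.066     ]
{'position': [270.1, 118.9], 'conf': 0.62} [0.48496235 0.28370835 0.066     ]
[276.09168603 116.13606925]
```

View pics/w5.png

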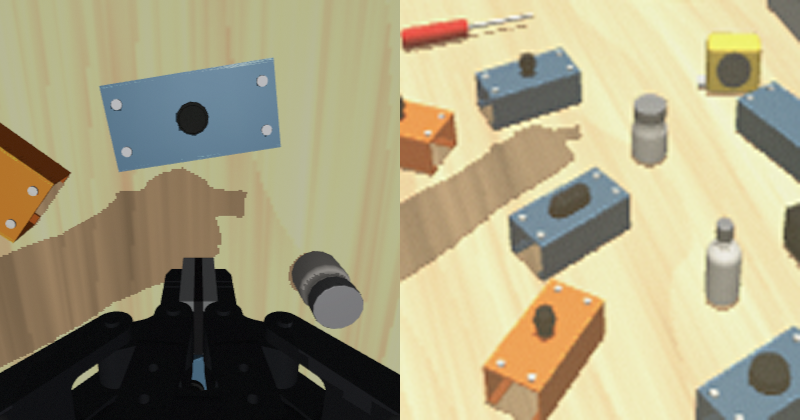

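The small cap is at about (272,118) in the wrist image, which gives roughly (0.4865, 0.2845). The oblong has visibly gone down.

Emit:
jog_arm(delta_pos=[[-0.006, 0.05, -0.04], [-0.006, 0.06, -0.06], [-0.006, 0.05, -0.08], [-0.006, 0.03, -0.06], [-0.004, 0.01, -0.03], [0, 0, -0.01], [0, 0, 0], [0, 0, 0]], rot=[[0, 0.01, 0.01], [0, 0.01, 0.01], [0, 0, 0], [0, 0, 0], [0, 0, 0], [0, 0, 0], [0, 0, 0], [0, 0, 0]])

```text
time: 9.47
ee_pos: [0.4803, 0.2824, 0.0911]
eef_rot: [179.8, 0.2, 88.8]
contact_force: [-0.3, -0.6, -0.1]
finger_gap: -0.0002
```

```bash
python3 - <<'E'
from h import *
st=observe(); print(st["time"],st["ee_pos"],st["eef_rot"],st["contact_force"])
im=snapshot("wrist"); 
cv2.imwrite("pics/w6.png",im)
E
```

```text
9.4667 [0.48027672 0.28241163 0.09109422] [179.80329017   0.1884622   88.83620909] [-0.28532634 -0.61969159 -0.05131618]
```

View pics/w6.png

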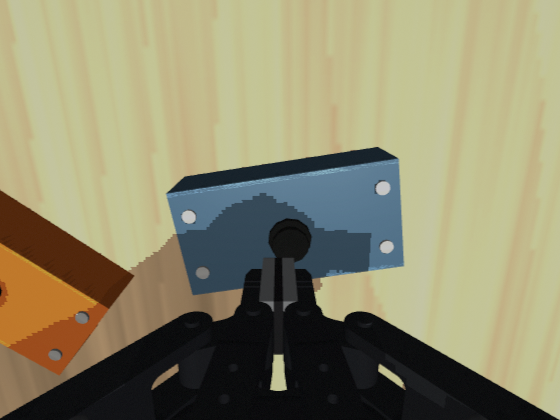

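```bash
python3 - <<'E'
from h import *
st=observe();K,V=cam("wrist",st); print(st["ee_pos"],atz(K,V,(291,241),.064),atz(K,V,(290.5,231.25),.042))
E
```

```text
[0.48045488 0.28240178 0.0913688 ] [0.48708733 0.28628839 0.064     ] [0.48758731 0.28280754 0.042     ]
```

Emit:
jog_arm(delta_pos=[[0.009, 0.003, -0.018], [0.009, 0.003, -0.018], [0.006, 0.002, -0.012], [0, 0, 0], [0, 0, 0]], rot=[[0, 0, 0.01], [0, 0, 0.01], [0, 0, 0], [0, 0, 0], [0, 0, 0]])

```text
time: 9.93
ee_pos: [0.4914, 0.2847, 0.0789]
eef_rot: [179.4, 0.0, 89.3]
contact_force: [0.1, 0.9, 0.9]
finger_gap: -0.0
```

Emit:
jog_arm(delta_pos=[[-0.006, 0, -0.008], [-0.005, 0, -0.008], [-0.002, 0, -0.004], [0, 0, 0]], rot=[[0, 0.01, 0], [0, 0, 0], [0, 0, 0], [0, 0, 0]])

```text
time: 10.27
ee_pos: [0.4875, 0.2847, 0.0727]
eef_rot: [179.7, -0.0, 89.3]
contact_force: [-0.4, 0.8, -0.4]
finger_gap: -0.0001
```

The tip is centred, so I'll press the small one.

Emit:
jog_arm(delta_pos=[[0, 0, -0.01], [0, 0, -0.01], [0, 0, -0.01], [0, 0, -0.01], [0, 0, -0.01]], rot=[[0, 0, 0], [0, 0, 0], [0, 0, 0], [0, 0, 0], [0, 0, 0]])

```text
time: 10.68
ee_pos: [0.4876, 0.285, 0.0576]
eef_rot: [179.7, -0.1, 89.3]
contact_force: [-1.7, -1.3, 4.7]
finger_gap: -0.0002
```

Emit:
jog_arm(delta_pos=[[0, 0, -0.01], [0, 0, -0.008], [0, 0, -0.005], [0, 0, -0.002]], rot=[[0, 0, 0], [0, 0, 0], [0, 0, 0], [0, 0, 0]])

```text
time: 11.02
ee_pos: [0.4877, 0.285, 0.0506]
eef_rot: [179.6, -0.1, 89.3]
contact_force: [-2.8, -1.5, 10.8]
finger_gap: -0.0001
```

The small one reached 10.8 N at z=0.0506, so it is on its stop. I'll lift clear, up and back so the view is open, and check all three.

Emit:
jog_arm(delta_pos=[[0, 0, 0.03], [0, 0, 0.08], [0, 0, 0.12], [0, 0, 0.12], [0, 0, 0.12], [0, -0.06, 0.1], [0, -0.1, 0.08], [0, -0.1, 0.06], [0, -0.06, 0.03], [0, 0, 0], [0, 0, 0], [0, 0, 0]], rot=[[0, 0, 0], [0, 0, 0], [0, 0, 0], [0, 0, 0], [0, 0, 0], [0, 0, 0], [0, 0, 0], [0, 0, 0], [0, 0, 0], [0, 0, 0], [0, 0, 0], [0, 0, 0]])

```text
time: 12.02
ee_pos: [0.4853, 0.1852, 0.2803]
eef_rot: [179.6, 0.0, 89.5]
contact_force: [0.5, 0.5, -0.2]
finger_gap: -0.0
```

```bash
python3 - <<'E'
from h import *
st=observe(); print(st["time"],st["ee_pos"],st["contact_force"])
a=snapshot("scene");b=snapshot("side"); w=snapshot("wrist")
a0=cv2.imread("pics/scene0.png");b0=cv2.imread("pics/side0.png")
r=lambda im,f:cv2.resize(im,(400,300),interpolation=2)
cv2.imwrite("pics/f1.png",np.vstack([np.hstack([r(x[150:300,190:390],0) for x in(a0,a)]),np.hstack([r(x[160:310,200:400],0) for x in (b0,b)])]))
cv2.imwrite("pics/fw.png",w); cv2.imwrite("pics/fs.png",b)
# reproject side crops per grommet
g=[cv2.resize(x[y0:y0+60,x0:x0+80],(260,195),interpolation=2) for x in(b0,b) for x0,y0 in((298,250),(222,200),(208,160))]
cv2.imwrite("pics/fg.png",np.vstack([np.hstack(g[:3]),np.hstack(g[3:])]))
E
```

```text
12.0167 [0.4853177  0.18515295 0.28027503] [ 0.51190782  0.52375001 -0.23414011]
```

View pics/f1.png

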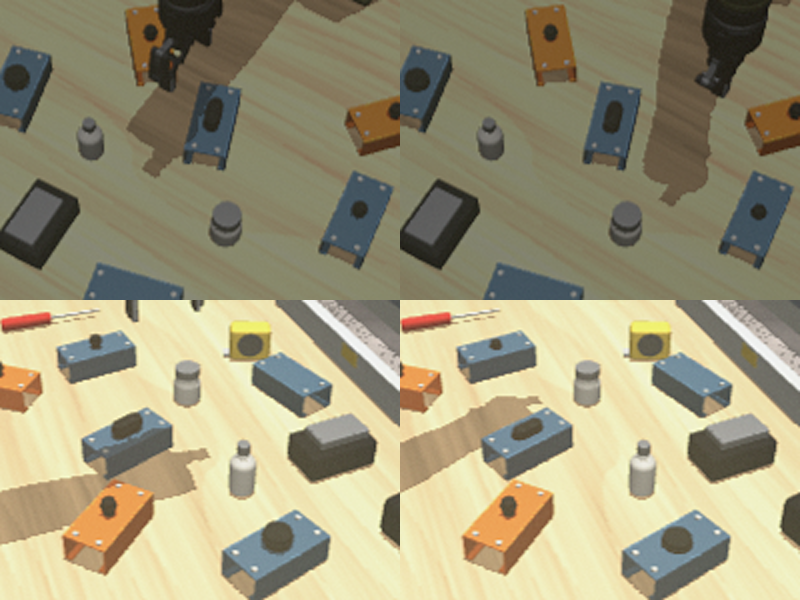

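View pics/fg.png

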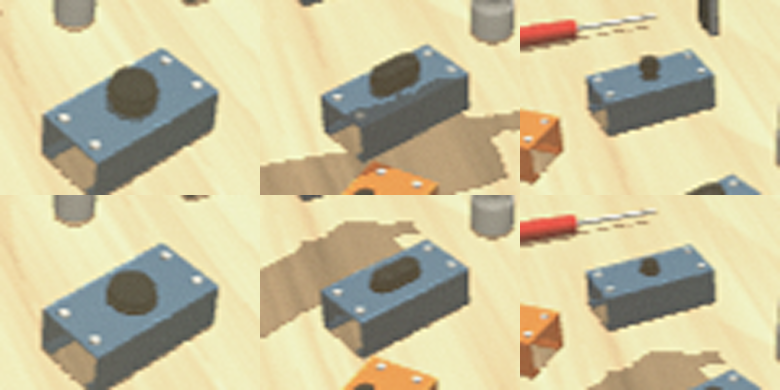

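```bash
python3 - <<'E'
from h import *
b0=cv2.imread("pics/side0.png");b=cv2.imread("pics/fs.png")
K,V=cam("side")
for k,p in dict(L=(.577,-.283),O=(.466,.0165),S=(.4873,.2845)).items():
    u=proj(K,V,[*p,.066]);v=proj(K,V,[*p,.054])
    def top(im):
        c=int(round(u[0])); col=im[:,c-2:c+3].mean((1,2)); y0=int(u[1])-16
        # first crossing below 80 going down
        for y in range(y0,y0+40):
            if col[y]<85: return y-1+(col[y-1]-85)/(col[y-1]-col[y])
    print(k,"expected",(v-u).round(2),"top edge",top(b0),top(b))
d=cv2.absdiff(b0,b).max(2)>40
cv2.imwrite("pics/diff.png",d.astype(np.uint8)*255)
E
```

```text
L expected [-0.31  3.41] top edge 271.50588235294117 273.98480243161094
O expected [0.16 3.15] top edge 218.864406779661 221.6969696969697
S expected [0.21 2.88] top edge 177.98701298701297 179.92954990215264
```

View pics/diff.png

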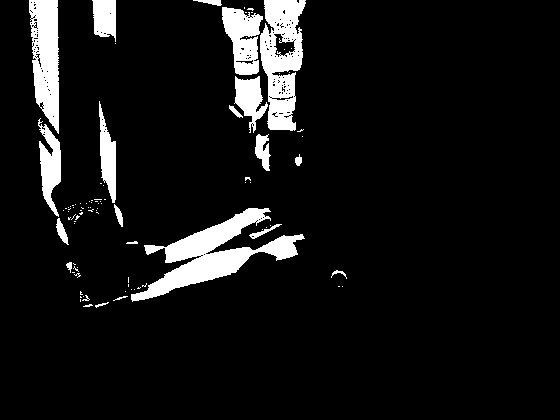

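All three show force and height consistent with the stop, and nothing else has changed apart from the arm and its shadow. I'll hand it in.

```bash
python3 - <<'E'
from rig import *
print(job_done()); print(observe()["time"])
E
```

```text
the job is handed in; nothing more can be done
None
the job is handed in; nothing more can be done
```

I pressed the large, then the oblong, then the small grommet with the shut fingertips from above. The job was handed in at about 12.2 s, with the arm lifted clear.

**Seating:** Sliding took about 4–5 N. At the end of each push the force rose to 9.5, 10.1 and 10.8 N (large, oblong, small), with the tip at z ≈ 0.0504–0.0508. Allowing for the soft cap, that puts each top at about 54 mm, which is home on the stop.

**Nothing else moved:** Before/after pictures from the side camera show changes only in the arm, its shadow and the three caps. The channels, the look-alikes and the other items in view are where they were.

**A check that disagreed:** A rough measure of the cap tops in the side picture showed drops of 2.5, 2.8 and 1.9 px, against 3.4, 3.2 and 2.9 px expected. Taken literally, that is about 9, 11 and 8 mm, so the small grommet would fall short of the 9 mm home mark. I put this down to edge error of about half a pixel to a pixel and trusted the force and height readings. I did not repeat the measurement.

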